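Hold a surge module in the finger-safe test bay

ROBOT

A 6-joint arm with a two-finger parallel gripper is mounted at the origin on a cart in front of the work surface, level with it; the furniture and walls round the work are solid. World frame = base frame: x ahead of the robot, y to its left, z up, the work surface at z = 0. Lengths are in m, angles in rad, forces in N, time in s.
With the tool pointing down it reaches from about 0.375 to 0.9 m from the base axis. Payload 3.1 kg.
Tool frame: the origin (TCP) lies midway between the tips of the shut fingers; the grasp point (between the pads) lies r.pinch_z behind it (r.pinch_z is the distance from the TCP to the grasp point, in m); z points along the fingers, y is the line along which they close (so a half turn about z gives the same grasp; the last joint's range is limited). The gripper opens to 85 mm and grips with 20 to 120 N. Pads are 22 mm wide; open, the fingers measure 114 mm over their backs; the gripper's body (76 mm by 85 mm) begins 54 mm behind the grasp point. The pads swing forward as they close: fully open they stand 13 mm farther back than shut.
Start: joints at [1.016, 0.527, 1.433, -0, 1.181, -0.178], TCP at [0.23, 0.581, 0.231] pointing down, gripper open.
Joint ranges: [-3.08, 3.08], [-0.75, 2.2], [0.22, 2.44], [-1.43, 4.57], [0, 2.65], [-2.85, 2.85]. Speed limits (rad/s): [2.79, 2.79, 3.14, 3.14, 3.14, 3.14].

INTERFACE

Orientations are given as a unit quaternion [x, y, z, w].
In Python, from workcell import r gives the robot as it stands. The module is installed in compiled form; this text tells all that it offers. Calls block until the motion is done:
- r.move_ptp(position, orientation): joint-space move of the TCP to a pose.
- r.move_l(position, rot=None, max_speed=0.15, until_force=None): straight line of the TCP; rot=None keeps the orientation; max_speed is the mean speed in m/s. With until_force (N) it stops when the force on the tool has changed by that much, and returns True; else False.
- r.goto_joints(angles): joint-space move.
- r.let_go() and r.grab(grip_force=None): open the fingers fully, or close them until they stop; grip_force is the grip in N (None keeps the last).
- r.sleep(seconds).
- r.solve_ik(position, orientation): joint angles nearest the present ones, or None.
- r.grab_frame(name): name is "scene" or "side" or "wrist"; returns a dict with "frame" (400x640x3 uint8, red, green, blue), "z_map" (400x640 float32, m along the optical axis (not along the pixel's ray), 0 where there is no reading), "camera_matrix" (3x3 intrinsics, pixels), "R" (3x3) and "t" (3): a world point X has camera coordinates R X + t. Camera axes: x right, y down, z forward; pixel columns grow to the right and rows downward; lengths in m; the calibration is good to about 2 mm. A picture is of the moment at which its call begins.
A pose or a line that the arm cannot do raises r.Unreachable and nothing moves.
- r.sign_off(): hands the job in; it is judged then, once.
Readings, each from a call of its own:
- r.current_clock(): time.
- r.current_q(): joint angles.
- r.current_joint_vel(): joint speeds.
- r.current_joint_torque(): joint torques, N m.
- r.current_tcp_pos(): TCP position.
- r.current_ee_rot(): TCP orientation.
- r.current_ft_force(): force on the tool from outside, world axes, zero at the start.
- r.current_moment(): the same for the moment, N m.
- r.current_finger_gap(): finger opening in m.
- r.current_grasp_force(): force on a finger pad.
Only numpy, scipy, OpenCV 4.12 (cv2) and the standard library are available. Lean on these libraries where they do the work, as an engineer would, in place of code of your own. Each camera call takes 0.05 s, during which the arm holds its last target. There are 200 camera calls.

TASK

Test the surge-protection module with the yellow grip: slide the tester's orange shutter fully back by its lug, take the yellow module from the blue rack, and pass it upright, foot first, down through the narrow guard slot, pressing it against the sprung contacts until its shoulder sits on the guard plate. Do not let go once it is in the slot: finish while still gripping it and pressing it fully down, because the test runs only while it is held. Leave the green modules and everything else on the desk where they are.

Things in the scene. Friction and masses are not known exactly. Their poses are not given: they have to be found in the camera images.
- tester: Fixed grey bench tester with black side cheeks, 136 (x) x 154 (y) x 94 mm high. Origin: centre of its underside, on the desk; its front panel (display, lamps, sockets) faces -x. The aluminium guard plate on top is 90 mm above the origin; cheeks 4 mm higher at y = +-67 to 77 mm; two shutter guides 5.5 mm high along x at y = +-39 to 46 mm.
- slot (a point): Centre of the guard slot at the guard plate's top face, 22 mm in front (-x) of the tester's centre, 90 mm up; axes as the tester's. The slot is 28 (x) x 64 (y) mm, 2 mm larger than the module's body on each side; plate 5 mm thick, bay below it 32 x 68 mm. Hidden under the orange shutter until that is slid back.
- shutter (a joint): Orange sliding shutter on the guard plate, 36 (x) x 81 (y) x 3 mm. 0 = shut, centred over the slot; 0.044 = fully back (tester's +x), slot clear and room for the module's shoulder. Starts 0 to 6 mm open, stays where it is left, takes about 1.5 N to slide.
- shutter_lug (a point): Top centre of the black ribbed lug on the shutter, to be pinched or pushed from above: 10 (tester's x) x 40 (y) mm, 18 mm high above the shutter, its top 111 mm above the desk. It lies 12 mm behind the shutter's centre (+x) and moves with it along the tester's x.
- contact_bed (a joint): Pale sprung contact bed in the bay. 0 = up, its face 49 mm below the guard plate's top; grows (m) as it is pressed down. Pushes up with 3.2 N at 0 and 0.5 N more per mm, always more than a module weighs. At 9 mm the module's shoulder sits on the guard plate.
- rack: Fixed blue plastic rack, 46 (x) x 250 (y) x 28 mm high, with three open pockets in a row along its y, 78 mm apart, one module standing in each. Origin at the centre of its underside, on the desk. The pocket floor is 4 mm above the desk; a module has 3 to 4 mm of play on each side in its pocket.
- module_due: Module with the yellow grip, 0.10 to 0.17 kg, upright in any pocket. Origin: centre of its underside, z up; same either way round about z. Dark body 24 (x) x 60 (y) mm up to z = 58 mm, its lowest 6 mm stepped in to 21 x 57; shoulder plate 36 x 72 mm at z = 58 to 63 mm, too big for the slot; yellow grip 18 (x) x 46 (y) mm at z = 63 to 95 mm, to be pinched across its 18 mm.
- module_passed_a: A module of the same shape with a green grip, already tested; stays in its pocket. Origin as module_due.
- module_passed_b: Another module of the same shape with a green grip, already tested; stays in its pocket. Origin as module_due.
- cutters: Side cutters with red grips, 52 x 135 x 13 mm, flat on the desk near the tester's front. Leave alone.
- meter: Yellow and black multimeter, 150 x 76 x 44 mm, to the right of the tester. Leave alone.
- driver: Red-handled screwdriver, 171 mm long, 25 mm thick, on the desk at the right. Leave alone.
- pcb: Green half-built circuit board, 55 x 82 x 17 mm, on the desk behind the rack. Leave alone.

How it is judged:
By the outcome, as a careful person would: the job done as asked, in the order asked, and still so for the second after the job is handed in, while the arm keeps its last pose, push and grip.
It also fails if it takes over 54 s, if anything falls off the work surface, if the arm or the gripper's body presses on something with over 40 N, if the wrist force passes 120 N, or if a joint passes its speed limit or range.

## Working session

There is one attempt and no reset: what is moved stays moved. The work goes in short steps, each a Python script; the robot and the scene stay as the last script left them, time stands still between calls to the robot, and variables do not carry over. Pictures are saved under pics/ and viewed, at most 10 in all, crops included, and the job is handed in when it is done.

```bash
mkdir -p pics; python3 - <<'E'
from workcell import r
import cv2,numpy as np,pickle
print(r.pinch_z,r.current_clock(),r.current_ee_rot())
for n in ["scene","side","wrist"]:
    f=r.grab_frame(n); pickle.dump(f,open(f'{n}0.pkl','wb'))
    cv2.imwrite(f'pics/{n}0.png',f["frame"][:,:,::-1]); print(n,f["camera_matrix"].tolist(),f["R"].round(3).tolist(),f["t"].round(3).tolist())
E
```

```text
0.0187 0.0 [ 1.87258891e-01  9.82310002e-01 -1.01464925e-03 -3.71046030e-04]
scene [[362.93529800294516, 0.0, 316.90959296433493], [0.0, 362.93529800294516, 203.45003402438945], [0.0, 0.0, 1.0]] [[0.465, -0.885, 0.013], [-0.637, -0.344, -0.69], [0.615, 0.312, -0.724]] [-0.272, 0.432, 0.745]
side [[424.44387927033324, 0.0, 322.755445512875], [0.0, 424.44387927033324, 193.19804004380876], [0.0, 0.0, 1.0]] [[0.987, -0.158, -0.002], [-0.088, -0.534, -0.841], [0.132, 0.83, -0.541]] [-0.544, 0.114, 1.137]
wrist [[277.25739405049586, 0.0, 316.57057115110274], [0.0, 277.25739405049586, 196.60546662708495], [0.0, 0.0, 1.0]] [[0.368, 0.93, -0.002], [0.886, -0.351, 0.302], [0.28, -0.113, -0.953]] [-0.623, -0.039, 0.38]
```

View pics/scene0.png

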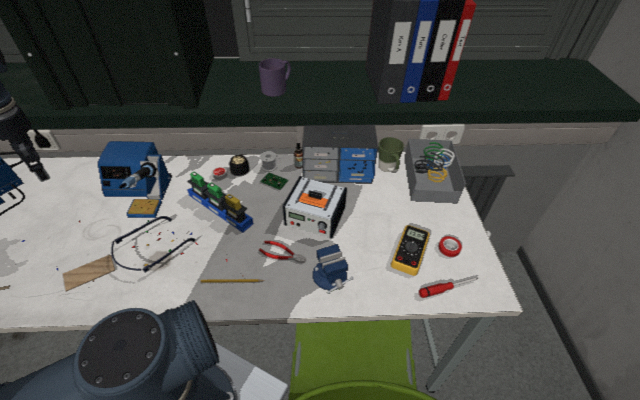

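View pics/side0.png

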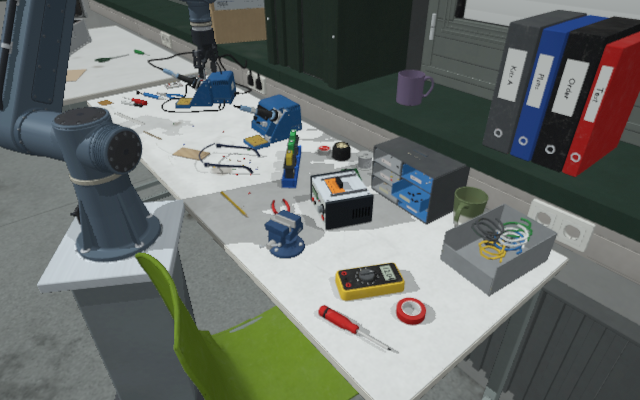

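The scene shows the tester with the orange shutter at about (315,198). The blue rack has green grips at (197,183) and (214,195), and the yellow one at (234,205), nearest the tester. Next I'll get coarse positions, then use the wrist camera.

```bash
cat > h.py <<'E'
from workcell import r
import numpy as np, cv2, pickle
from scipy.spatial.transform import Rotation as Ro
def cloud(f):
    K,R,t,z=f["camera_matrix"],np.array(f["R"]),np.array(f["t"]),f["z_map"]
    v,u=np.mgrid[:z.shape[0],:z.shape[1]]
    c=np.stack([(u-K[0,2])/K[0,0]*z,(v-K[1,2])/K[1,1]*z,z],-1)
    return (c-t)@R           # world points (HxWx3)
def ray(f,uv,h):             # pixels -> points on plane z=h
    K,R,t=f["camera_matrix"],np.array(f["R"]),np.array(f["t"])
    uv=np.atleast_2d(uv).astype(float)
    d=np.c_[uv,np.ones(len(uv))]@np.linalg.inv(K).T@R
    c=-R.T@t
    return c+d*((h-c[2])/d[:,2])[:,None]
def hsv(f): return cv2.cvtColor(f["frame"],cv2.COLOR_RGB2HSV)
def down(yaw): return (Ro.from_euler('z',yaw)*Ro.from_euler('x',np.pi)).as_quat()  # tool x at yaw
E
python3 - <<'E'
from h import *
f=pickle.load(open('scene0.pkl','rb')); P=cloud(f); H=hsv(f)
for n,(x0,y0,x1,y1),lo,hi in [("orange",(295,180,335,215),(5,150,120),(20,255,255)),("blue",(180,170,255,235),(100,120,60),(125,255,255)),("yel",(222,190,250,222),(18,100,60),(32,255,255)),("grn",(180,165,226,215),(45,80,40),(85,255,255))]:
    m=cv2.inRange(H,lo,hi)>0; k=np.zeros_like(m);k[y0:y1,x0:x1]=1; m&=k; p=P[m]; print(n,m.sum(),np.median(p,0).round(3),p.min(0).round(3),p.max(0).round(3))
    print(cv2.minAreaRect((p[:,:2]*1000).astype(np.float32)))
for q in [(300,225),(330,212),(297,186),(340,186)]: print(q,P[q[1],q[0]].round(3))
# wrist cam in tool frame
f=pickle.load(open('wrist0.pkl','rb')); T=Ro.from_quat(r.current_ee_rot()).as_matrix()
R,t=np.array(f["R"]),np.array(f["t"])
print((R@T).round(3), (T.T@(-R.T@t-r.current_tcp_pos())).round(4))
E
```

```text
orange 212 [0.581 0.013 0.095] [ 0.562 -0.026  0.09 ] [0.606 0.055 0.099]
((582.7068481445312, 13.77133560180664), (36.828338623046875, 78.56039428710938), 8.505736351013184)
blue 406 [0.471 0.253 0.028] [-0.057 -0.325  0.003] [0.5   0.415 0.841]
((273.2068786621094, 7.821319580078125), (921.7046508789062, 172.51524353027344), 55.7956428527832)
yel 131 [0.47  0.208 0.097] [0.458 0.194 0.049] [0.49  0.241 0.104]
((472.8984680175781, 217.058349609375), (29.02143096923828, 45.95004653930664), 10.6674222946167)
grn 281 [0.49  0.312 0.091] [-0.057 -0.325  0.001] [0.571 0.394 0.841]
((258.0872497558594, 23.62811279296875), (937.0367431640625, 72.64630126953125), 52.294464111328125)
(300, 225) [0.534 0.03  0.026]
(330, 212) [ 0.567 -0.049  0.092]
(297, 186) [0.616 0.085 0.091]
(340, 186) [0.764 0.007 0.001]
[[-0.     1.     0.   ]
 [-0.953 -0.    -0.303]
 [-0.303 -0.     0.953]] [ 0.0776 -0.0008 -0.1423]
```

```bash
python3 - <<'E'
from h import *
yaw=np.radians(98.5)
for n,p in [("rackA",(0.475,0.215,0.24)),("testA",(0.58,0.013,0.22))]:
    r.move_ptp(p,down(yaw)); r.sleep(0.2)
    f=r.grab_frame("wrist"); pickle.dump(f,open(n+'.pkl','wb'))
    cv2.imwrite(f'pics/{n}.png',f["frame"][:,:,::-1]); print(n,r.current_clock(),r.current_q().round(2),r.current_tcp_pos())
E
```

```text
rackA 2.0167 [0.21 0.38 1.68 0.   1.08 0.06] [0.47472803 0.21577012 0.23995217]
testA 3.175 [-0.17  0.48  1.56  0.    1.1  -0.32] [0.57961323 0.01455109 0.22032242]
```

View pics/rackA.png

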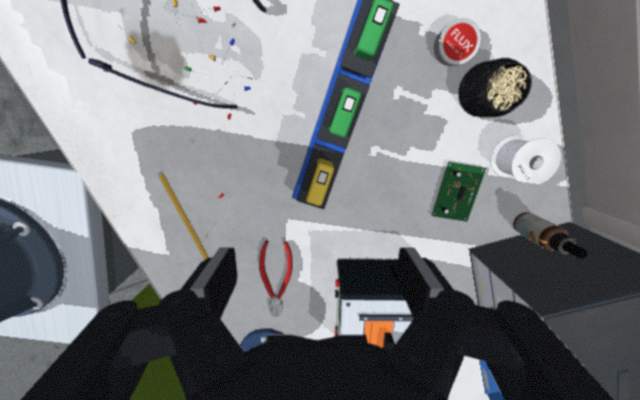

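View pics/testA.png

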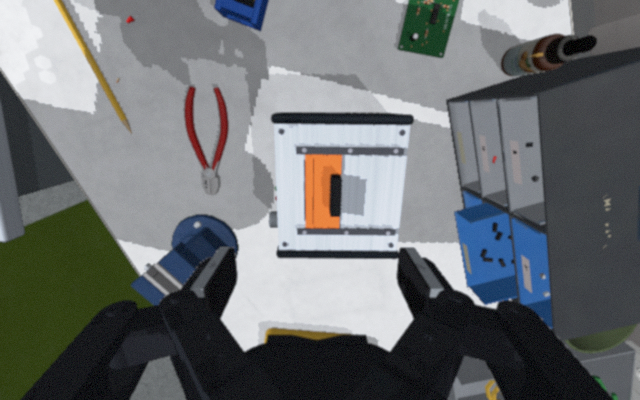

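The rack view has the yellow grip at about (320,183), with the rack yawed relative to the tool. The tester view has the orange shutter at about (323,190), the black lug at (335,195), and the tester nearly aligned with the image. Now I'll measure them precisely.

```bash
cat >> h.py <<'E'
def rect(f,m,h):             # largest blob of mask -> (centre, long-axis yaw deg, long, short) on plane z=h
    c=max(cv2.findContours(m.astype(np.uint8),cv2.RETR_EXTERNAL,cv2.CHAIN_APPROX_NONE)[0],key=cv2.contourArea)
    p=ray(f,c[:,0],h)[:,:2]
    (cx,cy),_,_=q=cv2.minAreaRect((p*1000).astype(np.float32)); b=cv2.boxPoints(q)
    e=[b[1]-b[0],b[2]-b[1]]; e.sort(key=np.linalg.norm)
    return np.round([cx,cy,np.degrees(np.arctan2(e[1][1],e[1][0]))%180,np.linalg.norm(e[1]),np.linalg.norm(e[0])],2)
E
python3 - <<'E'
from h import *
f=pickle.load(open('rackA.pkl','rb')); P=cloud(f); H=hsv(f)
b=np.zeros((400,640),bool); b[130:215,285:350]=1
y=(cv2.inRange(H,(18,90,50),(34,255,255))>0)&b; yc=cv2.morphologyEx(y.astype(np.uint8),cv2.MORPH_CLOSE,np.ones((9,9)))>0
print("yel col",rect(f,yc,.099)); print("z",np.percentile(P[yc][:,2],[5,50,95]))
print("yel h", rect(f,yc&(P[...,2]>.09),.099))
bl=(cv2.inRange(H,(105,120,60),(125,255,255))>0); bl[215:]=0
print("rack", rect(f,cv2.morphologyEx(bl.astype(np.uint8),cv2.MORPH_CLOSE,np.ones((25,25))),.028))
f=pickle.load(open('testA.pkl','rb')); P=cloud(f); H=hsv(f)
top=(P[...,2]>.08)&(P[...,2]<.12); top[:100]=0; top[262:]=0; top[:,:265]=0; top[:,420:]=0
print("top",rect(f,top,.092), np.median(P[...,2][top]))
b=np.zeros((400,640),bool); b[145:240,290:350]=1
o=(cv2.inRange(H,(5,140,100),(20,255,255))>0)&b
print("orange",rect(f,o,.093))
l=(P[...,2]>.1035)&b; print("lug depth",rect(f,l,.111),np.median(P[...,2][l]), np.percentile(P[l],[2,98],axis=0).round(3).tolist())
l=(H[...,2]<60)&b; l[:150]=0;l[225:]=0; print("lug dark",rect(f,l,.111))
# plate (bright) x-range incl. cheeks
for vrow in (180,195,210): print(vrow,[u for u in range(260,425) if abs(int(H[vrow,u,2])-int(H[vrow,u-1,2]))>25])
E
```

```text
yel col [477.26 218.79  81.99  50.56  20.31]
z [0.06720754 0.09832954 0.0998853 ]
yel h [476.74 217.4   80.34  46.35  18.26]
rack [489.77 289.86  80.44 240.91  46.76]
top [602.43  14.57  97.96 153.27 133.81] 0.09018828031615529
orange [585.41  11.09  97.89  78.54  35.18]
lug depth [596.79  14.47  99.39  40.05  11.49] 0.11044636519468905 [[0.568, -0.005, 0.105], [0.604, 0.091, 0.363]]
lug dark [597.07  15.53  99.52  39.95   8.58]
180 [273, 304, 305, 306, 330, 331, 341, 342, 343, 367, 404]
195 [274, 304, 305, 306, 329, 330, 331, 341, 342, 365, 403]
210 [304, 306, 329, 330, 331, 340, 341, 364, 401]
```

```bash
python3 - <<'E'
from h import *
a=np.radians(8.0); ex=np.array([np.cos(a),np.sin(a),0]); q=down(a+np.pi/2)
lug=np.array([.5969,.0147,.099])
r.move_ptp(lug+[0,0,.035],q); r.move_l(lug,max_speed=.08)
print("F",r.current_ft_force()); r.grab(20); print("gap",r.current_finger_gap(),r.current_grasp_force(),r.current_ft_force(),r.current_tcp_pos())
hit=r.move_l(lug+ex*.046,max_speed=.05,until_force=12); print(hit,r.current_tcp_pos(),r.current_ft_force(), (r.current_tcp_pos()-lug)@ex)
r.let_go(); p=r.current_tcp_pos(); r.move_l(p+[0,0,.07],max_speed=.2)
r.move_ptp([.58,.0125,.22],q); r.sleep(.2)
f=r.grab_frame("wrist"); pickle.dump(f,open('testB.pkl','wb')); cv2.imwrite('pics/testB.png',f["frame"][100:300,220:460,::-1].repeat(2,0).repeat(2,1)); print(r.current_clock())
E
```

```text
F [ 0.52355529  0.47254443 -1.09317646]
gap 0.009330964455940435 25.603540241718292 [-0.79808746  0.7056877   0.50759572] [0.5970529  0.01469134 0.09918965]
True [0.63673764 0.02034103 0.09916752] [-0.81710063 -0.79629755  4.31223281] 0.04023502197078546
7.5417
```

View pics/testB.png

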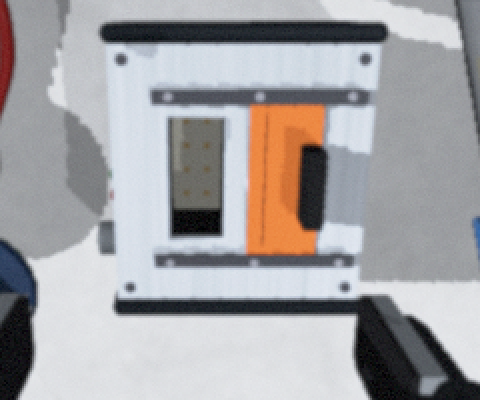

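The shutter is back and the slot is exposed at pixels of about x 304–332, y 159–218. I'll locate the slot edges and the shutter.

```bash
python3 - <<'E'
from h import *
f=pickle.load(open('testB.pkl','rb')); P=cloud(f); H=hsv(f)
b=np.zeros((400,640),bool); b[152:225,298:340]=1
s=(P[...,2]<.08)&b&(H[...,2]<175); print("slot",rect(f,s,.090))
s=(H[...,2]<165)&b; print("slot dark",rect(f,s,.090))
b=np.zeros((400,640),bool); b[145:232,335:400]=1
o=(cv2.inRange(H,(5,140,100),(20,255,255))>0)&b; print("orange",rect(f,o,.093))
l=(P[...,2]>.1035)&b; print("lug",rect(f,l,.111))
top=(P[...,2]>.08)&(P[...,2]<.12); top[:100]=0; top[258:]=0; top[:,:265]=0; top[:,420:]=0
print("top",rect(f,top,.092))
E
```

```text
slot [580.71  11.83  98.26  61.29  27.23]
slot dark [580.26  11.21  98.88  62.67  27.73]
orange [624.32  16.57  97.75  78.67  34.48]
lug [635.21  19.63  97.89  40.46  12.14]
top [602.12  14.33  98.05 152.46 134.18]
```

```bash
python3 - <<'E'
from h import *
ya=np.radians(80.4); q=down(ya)
r.move_ptp([.4767,.2174,.23],q); r.sleep(.25)
f=r.grab_frame("wrist"); pickle.dump(f,open('rackB.pkl','wb')); P=cloud(f); H=hsv(f)
b=np.zeros((400,640),bool); b[140:240,285:360]=1
y=(cv2.inRange(H,(18,90,50),(34,255,255))>0)&b; yc=cv2.morphologyEx(y.astype(np.uint8),cv2.MORPH_CLOSE,np.ones((9,9)))>0
g=rect(f,yc&(P[...,2]>.09),.099); print(g, rect(f,yc,.099))
assert abs(g[0]-476.7)<3 and abs(g[1]-217.4)<3 and abs(g[3]-46)<3 and abs(g[2]-80.4)<3
c=np.array([g[0]/1e3,g[1]/1e3,.072])
r.move_l(c+[0,0,.04],q,max_speed=.2); r.move_l(c,max_speed=.08,until_force=8)
print(r.current_tcp_pos(),r.current_ft_force()); r.grab(80); print("gap",r.current_finger_gap(),r.current_tcp_pos(),r.current_ft_force())
r.move_l(c+[0,0,.03],max_speed=.06); print(r.current_finger_gap(),r.current_ft_force())
r.move_l([c[0],c[1],.21],max_speed=.2); r.sleep(.2); print(r.current_ft_force(),r.current_moment())
np.save('grasp.npy',c)
f=r.grab_frame("side"); cv2.imwrite('pics/sideB.png',cv2.resize(f["frame"][80:230,220:400,::-1],None,fx=3,fy=3)); print(r.current_clock())
E
```

```text
[477.39 217.77  80.29  45.53  17.71] [477.74 219.18  80.86  50.78  19.15]
[0.47765762 0.21784828 0.07222177] [ 1.34566684 -0.40385802  0.83808127]
gap 0.016702073044825846 [0.47788029 0.21788165 0.07238791] [0.77177713 0.82548317 3.05961628]
0.01678282791271563 [-0.56260488  0.01963769 -0.45438116]
[-0.23625781 -0.69351877 -1.45210123] [-0.03829776  0.03668669 -0.01967292]
12.375
```

View pics/sideB.png

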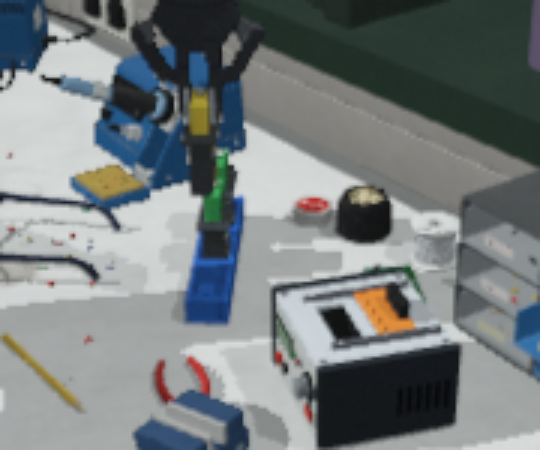

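The yellow module is held upright, clear of the rack, at about (200,140) in the crop. The slot is open. Next is the insertion.

```bash
python3 - <<'E'
from h import *
q=down(np.radians(98.05)); s=np.array([.5805,.0116,0])
r.move_ptp(s+[0,0,.205],q); r.move_l(s+[0,0,.168],max_speed=.1); r.sleep(.2)
print(r.current_tcp_pos(),r.current_ft_force())
h=r.move_l(s+[0,0,.118],max_speed=.04,until_force=5)
print(h,r.current_tcp_pos(),r.current_ft_force(),r.current_moment(),r.current_finger_gap(),r.current_clock())
E
```

```text
[0.58107723 0.01170911 0.16882914] [ 0.77612432  0.4094639  -1.01623419]
False [0.58073798 0.01158323 0.11830603] [ 0.600877    0.38923871 -1.01866609] [-0.0030786   0.03005252 -0.00713781] 0.016641304686306823 15.4083
```

The module is 40 mm into the slot without contact. Now I'll press it down.

```bash
python3 - <<'E'
from h import *
s=np.array([.5805,.0116,0])
h=r.move_l(s+[0,0,.092],max_speed=.025,until_force=22)
print(h,r.current_tcp_pos(),r.current_ft_force(),r.current_finger_gap(),r.current_clock())
r.sleep(.5); print(r.current_tcp_pos(),r.current_ft_force())
f=r.grab_frame("side"); cv2.imwrite('pics/sideC.png',cv2.resize(f["frame"][110:240,270:400,::-1],None,fx=4,fy=4)); print(r.current_clock())
E
```

```text
True [0.58074981 0.01156969 0.10067878] [-0.38736227  0.13912904  6.65251627] 0.016626210639491327 16.15
[0.58077316 0.01157017 0.10076766] [-0.41888337 -0.18868505  5.71301918]
16.7
```

View pics/sideC.png

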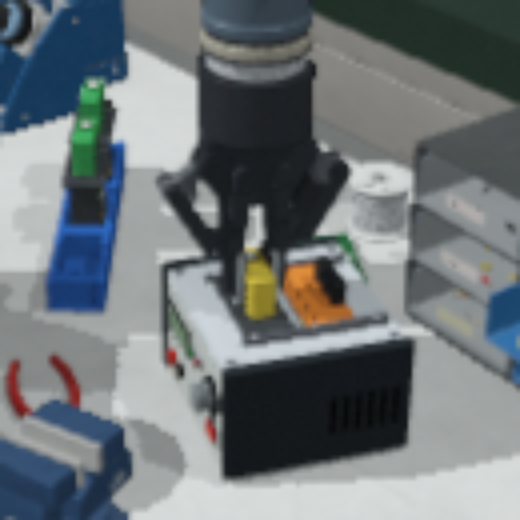

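The module is in the slot, but the held force (6.7 N) is a little under the full-depth spring force. I'll step down until it's firmly seated.

```bash
python3 - <<'E'
from h import *
z=.1003
for i in range(12):
    r.move_l([.5805,.0116,z],max_speed=.01); r.sleep(.15)
    F=r.current_ft_force()[2]; print(round(z,4),r.current_tcp_pos()[2].round(5),F.round(2),round(r.current_finger_gap(),5),r.current_clock())
    if F>19: break
    z-=.0004
r.sleep(.5); print(r.current_tcp_pos(),r.current_ft_force())
E
```

```text
0.1003 0.10098 6.31 0.01682 17.1
0.0999 0.1006 5.86 0.01688 17.5
0.0995 0.10037 7.61 0.01636 17.9
0.0991 0.10038 10.07 0.01658 18.3
0.0987 0.10035 12.68 0.0165 18.7
0.0983 0.10037 13.62 0.01659 19.1
0.0979 0.10034 16.99 0.0168 19.5
0.0975 0.10032 19.5 0.01653 19.9
[0.58084921 0.01157302 0.10032021] [-4.89045508 -0.06770597 19.54511467]
```

The TCP has stopped at 0.1003 m (predicted 0.1004 m) and the force is rising, so the shoulder is seated and held at about 20 N. Handing in.

```bash
python3 -c "
from workcell import r
print(r.sign_off())"
```

```text
the job is handed in; nothing more can be done
None
```

I slid the shutter fully back and put the yellow module down through the slot until its shoulder sat on the guard plate. I handed the job in at about 20 s, with the arm still gripping it and pressing down at about 20 N; the verdict was not shown.

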